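# Rebuild the spring stack of a monitor-arm swivel

## Task

Rebuild the spring stack of the monitor arm's swivel joint: take the three conical spring washers out of the kit tray and thread all three onto the stud of the foot with their faces alternating - the lowest with its domed side up, the middle one turned over with its domed side down, the top one with its domed side up again. Each must lie flat and fully home, the lowest on the hub's seat and the next ones on each other; leave the glue stick and the stamp where they are.

Things in the scene. Friction and masses are not known exactly. Their poses are not given: they have to be found in the camera images.
- washer_a: one of 3 like conical spring washers, bare steel, 53 g: ring of 60 mm outside, 27 mm bore, 3 mm sheet, dished to 7.5 mm over all. Origin on its axis at half height, +z along the axis to the domed side (bore edge 3.75 mm along +z, wide edge 3.75 mm along -z). Starts on edge in a tray cradle, its axis level along tray y (leaning a few degrees), dome towards tray +y or -y
- washer_b: one of 3 like conical spring washers, bare steel, 53 g: ring of 60 mm outside, 27 mm bore, 3 mm sheet, dished to 7.5 mm over all. Origin on its axis at half height, +z along the axis to the domed side (bore edge 3.75 mm along +z, wide edge 3.75 mm along -z). Starts on edge in a tray cradle, its axis level along tray y (leaning a few degrees), dome towards tray +y or -y
- washer_c: one of 3 like conical spring washers, bare steel, 53 g: ring of 60 mm outside, 27 mm bore, 3 mm sheet, dished to 7.5 mm over all. Origin on its axis at half height, +z along the axis to the domed side (bore edge 3.75 mm along +z, wide edge 3.75 mm along -z). Starts on edge in a tray cradle, its axis level along tray y (leaning a few degrees), dome towards tray +y or -y
- tray: grey fixed kit tray, 116 (its x) by 290 mm (its y), rim 11 mm; origin under its centre, z up. Cradles at tray x = 0, y = -105, 0, 105 mm hold one washer each, centre 42 mm above the desk: a slot 8.8 mm wide between two plates 44 mm wide in x, tops 28 mm above the desk, on two round ribs. The washer's rim is free on both x sides beyond x = 23 mm; between cradles nothing is above 11 mm
- foot: black foot of the monitor arm, fixed: plate 150 by 130 mm, 12 mm thick, origin under its centre, z up. In its middle a round hub 53 mm across with a bright seat disc 56 mm across, top 50 mm above the desk; a steel stud 24.5 mm across stands 36 mm up from it, the last 6 mm tapering to 17 mm. Washers go over it with 1.25 mm play all round; stacked, each adds 7.5 mm
- seat (a point): point on the stud's axis in the plane of the seat, 50 mm above the desk; z up along the stud, whose tip is 36 mm above this point
- glue_stick: bystander: red and green glue stick standing on the desk, 29 mm across, 95 mm tall; origin under its centre
- stamp: bystander: blue self-inking stamp standing on the desk, 64 by 42 mm, 71 mm tall; origin under its centre
- notebooks: bystander, does not move: two dark green notebooks lying on one another, about 104 by 150 mm, 26 mm high; origin under the centre
Things that resemble listed ones, but are neither listed nor needed, are in the scene too. Leave any orange look-alike of the washer_b alone.

How it is judged:
By the outcome, as a careful person would: the job done as asked, in the order asked, and still so for the second after the job is handed in, with the robot touching nothing.
It also fails if it takes over 72 s, if anything falls off the work surface, if the arm or the gripper's body presses on something with over 40 N, if the wrist force passes 120 N, or if a joint passes its speed limit or range.

## Robot

A 6-joint arm with a two-finger parallel gripper is mounted at the origin on the work surface. World frame = base frame: x ahead of the robot, y to its left, z up, the work surface at z = 0. Lengths are in mm, angles in degrees, forces in N, time in s.
With the tool pointing down it reaches from about 300 to 850 mm from the base axis. Payload 4.2 kg.
Tool frame: the origin (TCP) lies on the centre line of the jaws, within the pads' length; the fingertips stand env.nose_length ahead of it and the grasp point (between the pads) lies 2 mm behind it (env.nose_length is the distance from the TCP to the fingertips, in mm); z points along the fingers, y is the direction in which the jaws open and shut (so a half turn about z gives the same grasp; the last joint's range is limited). The gripper opens to 91 mm and grips with 3 to 60 N. Pads are 32 mm wide; open, the fingers measure 118 mm over their backs; the gripper's body (76 mm by 178 mm) begins 60 mm behind the grasp point.
Start: joints at [62.853, 18.312, 89.639, -0, 72.044, -1.146], TCP at [252.075, 516.817, 230.976] pointing down, gripper open.
Joint ranges: [-177.97, 177.97], [-48.28, 115.42], [12.27, 149.76], [-77.06, 257.06], [2.81, 150.46], [-146.56, 146.56]. Speed limits (degrees/s): [147.25, 147.25, 180, 180, 180, 180].

## Interface

Orientations are given as [roll, pitch, yaw] about the fixed x, y, z axes, in that order (R = Rz(yaw) Ry(pitch) Rx(roll)).
In Python, from workcell import env gives the robot as it stands. The module is installed in compiled form; this text tells all that it offers.
- The arm moves only by the tool jog_arm, never from a script. Its argument "deltas" is a list that holds one entry, the list of rows, each a list of 5 numbers: the shift along the tool's x, y, z in m, then the turn about the tool's z in degrees, then the finger opening in m, from 0 to 0.0912. A call has 1 to 20 rows; each row is the pose to reach, as a shift and turn from the pose commanded when the call began, along the tool's axes at that moment; what a row does not reach only later rows make up. A row lasts 1/12 s, in which the tool goes at most 41.7 mm and 7.16 degrees, less where a joint would pass 70% of its speed; a pose out of reach is approached as far as the arm can. A call with a gripper value outside its range is refused whole. The fingers move at their own pace and stop on an object; "grip_force" is the grip in N (left out, the last holds). Time passes only in rows, so rows that repeat a pose let the fingers close. It gives the time, the measured TCP pose, the force and the opening at its end, in the units of the state.
- env.state(): the state, without advancing time (a new reading comes with each control period).
- env.grab_frame(name): name is "scene" or "top" or "wrist"; returns the picture (400x640x3 uint8, red, green, blue); there is no depth.
- env.camera_params(name): a dict with "fx", "fy", "cx", "cy" (pixels), "xyz" and "orientation" of the camera in the world. Camera axes: x right, y down, z forward; pixel columns grow to the right and rows downward; lengths in mm; the calibration is good to about 2 mm. A picture is of the moment at which its call begins: read the wrist's pose just before it. camera_params takes no time and is no camera call; for the wrist camera it gives the pose at the moment of the call.
- env.job_done(): hands the job in, once; it reports no verdict.
Trained networks look in the newest picture that a camera, given by its name, has taken for a name from the list of things; names that differ only in an ending like _2 or _b are one class to them, and where a whole thing is asked for, a point or a joint stands for the part that bears it (a point fixed in the world has none). Each returns a list of dicts, best first, with "conf" (0 to 1); they miss things now and then, are a little off and sometimes report something else, mostly with a low value. They report only what shows in the picture. A call takes as long as a camera call. They do not tell look-alikes from the thing itself.
- env.look_for(camera, label): "xyz" ([x, y, z] in mm, in world coordinates, good to about 4 mm: the middle of the surface that is visible of it).
The state is a dict: "time_s": time; "qpos": joint angles; "qvel": joint speeds; "effort": joint torques, N m; "ee_pos": TCP position; "ee_rot": TCP orientation; "force": force on the tool from outside, world axes, zero at the start; "torque": the same for the moment, N m; "gripper_width": finger opening in mm.
Only numpy, scipy, OpenCV 4.12 (cv2) and the standard library are available. Lean on these libraries where they do the work, as an engineer would, in place of code of your own. Each camera call takes 0.05 s, during which the arm holds its last target.

## Working session

There is one attempt and no reset: what is moved stays moved. The work goes in short steps, Python scripts to look and compute and a tool call to move; the robot and the scene stay as the last step left them, time stands still between calls to the robot, and variables do not carry over. Pictures are saved under pics/ and viewed, and the job is handed in when it is done.

Besides the shell and the picture viewer there is one more tool, called after "Emit:" as a command line: name --argument value ..., lists and objects as JSON in quotes. jog_arm: Moves the arm, as the interface text tells. Its arguments: {"type":"object","properties":{"deltas":{"type":"array"},"grip_force":{"type":"number"}},"required":["deltas"]}

```bash
mkdir -p pics; ls; python3 - <<'E'
from workcell import env
import cv2
s=env.state(); print(s, env.nose_length)
for n in ["scene","top","wrist"]:
    im=env.grab_frame(n); cv2.imwrite(f"pics/{n}0.png",im[:,:,::-1]); print(n,env.camera_params(n))
for n in ["top","scene"]:
    for l in ["washer_a","tray","foot","glue_stick","stamp","notebooks"]:
        print(n,l,[( [round(v) for v in d["xyz"]],round(d["conf"],2)) for d in env.look_for(n,l)])
E
```

```text
pics
{'time_s': 0.0, 'qpos': array([ 6.28545515e+01,  1.83519096e+01,  8.97067698e+01, -2.36836916e-03,
        7.20424825e+01, -1.14390182e+00]), 'qvel': array([ 0.00708446,  0.03055306,  0.04043997,  0.01151845, -0.08358063,
       -0.12499477]), 'effort': array([-4.51095202e-04, -4.12480116e+01, -2.31975496e+01,  7.29323085e-02,
        4.56687680e-02, -1.24244866e-04]), 'ee_pos': array([251.85462925, 516.38387003, 230.1150885 ]), 'ee_rot': array([-1.79898813e+02,  2.31706330e-04,  1.53999186e+02]), 'force': array([ 0.47456403, -0.41391616, -0.05125025]), 'torque': array([-0.04227659, -0.03100896,  0.08144429]), 'gripper_width': 91.52165851272495} 17.0
scene {'fx': 471.26724932987565, 'fy': 471.26724932987565, 'cx': 319.43938926904247, 'cy': 204.5745192419062, 'xyz': array([1047.78927381, -528.89903302,  888.70875027]), 'orientation': array([-142.20149609,   -0.64441452,   40.32451179])}
top {'fx': 498.6999301246579, 'fy': 498.6999301246579, 'cx': 312.9849963513859, 'cy': 202.06525398086387, 'xyz': array([ 504.12396534,   -2.87610928, 1061.70037847]), 'orientation': array([-172.28
[... 276 characters left out ...]
1])}
top washer_a [([444, -53, 4], 0.91), ([585, -104, 68], 0.69), ([460, -205, 8], 0.69), ([584, -210, 56], 0.55), ([579, -315, 42], 0.45)]
top tray [([584, -204, 6], 0.65), ([769, -198, 25], 0.65)]
top foot [([547, 169, 11], 0.87)]
top glue_stick [([753, -4, 97], 0.58)]
top stamp [([763, 139, 73], 0.78)]
top notebooks [([769, -200, 24], 0.55)]
scene washer_a [([466, -212, 2], 0.88), ([450, -53, 4], 0.86), ([590, -315, 58], 0.71), ([583, -111, 42], 0.66), ([583, -212, 38], 0.65)]
scene tray [([597, -238, 6], 0.88)]
scene foot [([569, 152, 9], 0.64)]
scene glue_stick [([774, -11, 65], 0.63)]
scene stamp [([770, -14, 69], 0.71), ([769, 124, 58], 0.7)]
scene notebooks [([779, -213, 26], 0.85)]
```

View pics/top0.png

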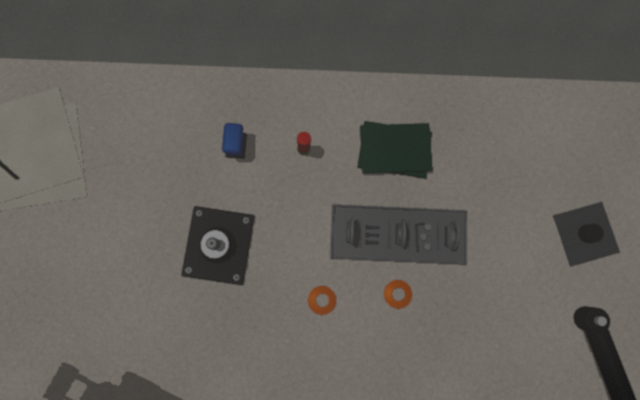

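View pics/scene0.png

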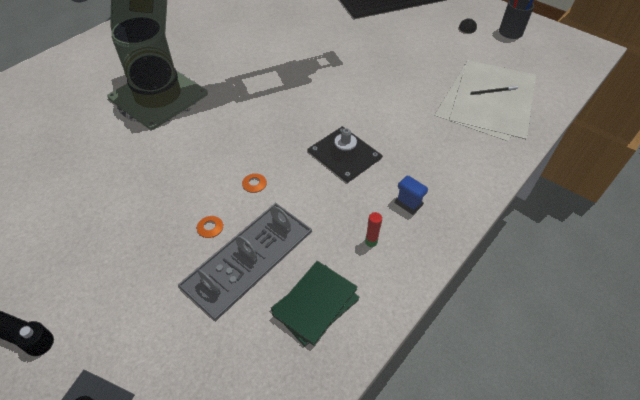

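View pics/wrist0.png

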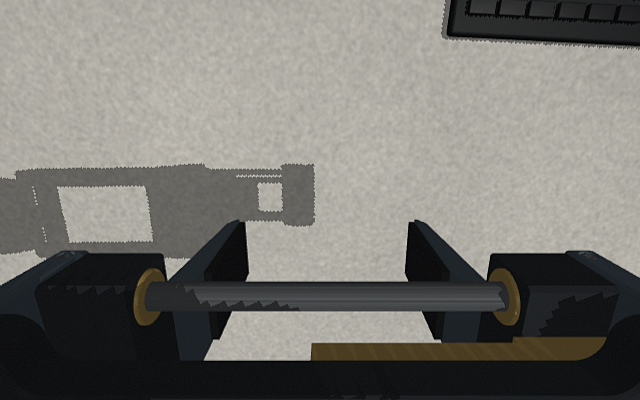

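```bash
python3 - <<'E'
import cv2
t=cv2.imread("pics/top0.png"); s=cv2.imread("pics/scene0.png")
cv2.imwrite("pics/z1.png",cv2.resize(t[195:275,320:480],None,fx=5,fy=5,interpolation=cv2.INTER_CUBIC))
cv2.imwrite("pics/z2.png",cv2.resize(s[195:325,170:320],None,fx=4.5,fy=4.5,interpolation=cv2.INTER_CUBIC))
cv2.imwrite("pics/z3.png",cv2.resize(t[200:290,175:265],None,fx=6,fy=6,interpolation=cv2.INTER_CUBIC))
E
```

```text
(no output)
```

View pics/z1.png

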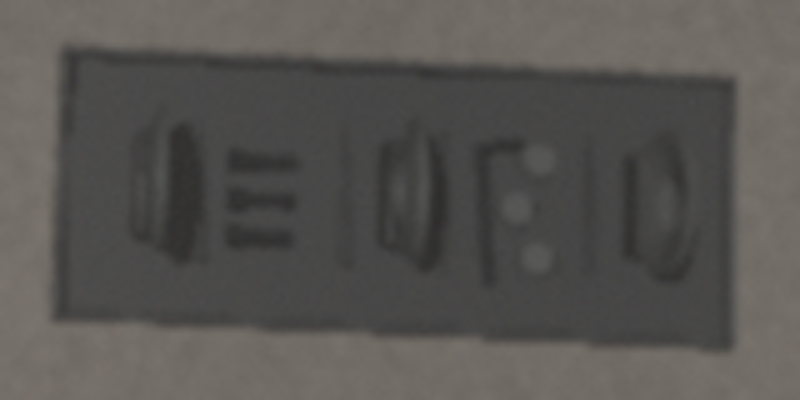

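View pics/z2.png

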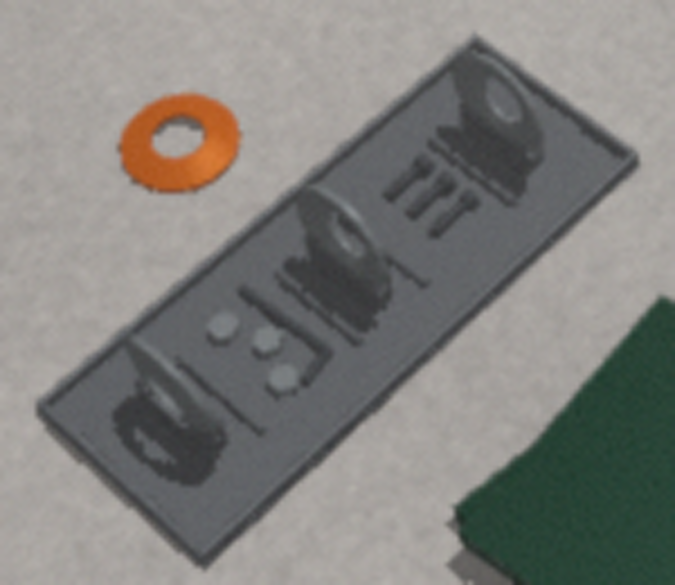

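View pics/z3.png

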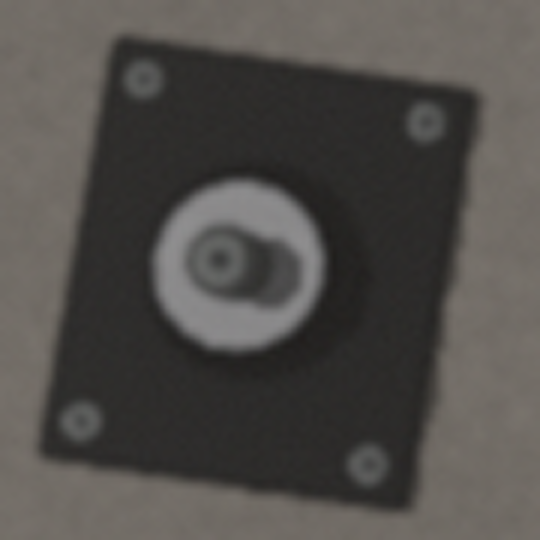

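```bash
cat > h.py <<'E'
import numpy as np, cv2
from scipy.spatial.transform import Rotation as R
def ray(cp,u,v,z):
    r=R.from_euler('xyz',cp["orientation"],degrees=True).as_matrix()
    d=r@np.array([(u-cp["cx"])/cp["fx"],(v-cp["cy"])/cp["fy"],1]); c=np.array(cp["xyz"])
    return c+d*(z-c[2])/d[2]
def proj(cp,P):
    r=R.from_euler('xyz',cp["orientation"],degrees=True).as_matrix()
    p=(np.atleast_2d(P)-np.array(cp["xyz"]))@r
    return np.c_[p[:,0]/p[:,2]*cp["fx"]+cp["cx"],p[:,1]/p[:,2]*cp["fy"]+cp["cy"]]
E
python3 - <<'E'
from h import *
from workcell import env
t=env.camera_params("top"); s=env.camera_params("scene")
c=[ray(t,u,v,11)[:2] for u,v in [(332.4,204.6),(467,210.4),(466.4,265),(331,259)]]
print(np.round(c,1),np.mean(c,0), [np.linalg.norm(c[i]-c[i-1]) for i in range(4)])
for a,b in [(1,0),(2,3)]:
    d=c[b]-c[a]; print("tray y dir yaw",np.degrees(np.arctan2(d[1],d[0]))-90)
c=[ray(s,u/4.5+170,v/4.5+195,11)[:2] for u,v in [(475,38),(637,158),(205,566),(40,408)]]
print(np.round(c,1),np.mean(c,0))
print("seat",ray(t,215,244.2,50),"tip",ray(t,211.5,243.3,86))
c=[ray(t,175+u/6,200+v/6,12)[:2] for u,v in [(118,38),(480,92),(410,508),(42,455)]]
print(np.round(c,1),np.mean(c,0), [np.linalg.norm(c[i]-c[i-1]) for i in range(4)])
E
```

```text
[[ 643.2  -67.4]
 [ 639.8 -355.8]
 [ 523.8 -353. ]
 [ 528.1  -67.1]] [ 583.70091055 -210.81250757] [np.float64(115.07265979514743), np.float64(288.48671318381923), np.float64(116.04806511872982), np.float64(285.94495344281717)]
tray y dir yaw -0.666873444339771
tray y dir yaw -0.8614170423598324
[[ 534.2  -68.5]
 [ 648.5  -70.8]
 [ 647.4 -358.8]
 [ 532.  -355.9]] [ 590.53319619 -213.52309938]
seat [550.0433504  169.88286789  50.        ] tip [549.95108419 170.59628053  86.        ]
[[630.1 223.4]
 [615.   95.7]
 [470.  113.4]
 [484.5 240.7]] [549.8992729  168.31462737] [np.float64(146.60642070414963), np.float64(128.5934856792414), np.float64(146.0724399706186), np.float64(128.13128419533618)]
```

Emit:
jog_arm --deltas '[[[-0.628, -0.525, -0.05, 64, 0.0912], [-0.628, -0.525, -0.05, 64, 0.0912], [-0.628, -0.525, -0.05, 64, 0.0912], [-0.628, -0.525, -0.05, 64, 0.0912], [-0.628, -0.525, -0.05, 64, 0.0912], [-0.628, -0.525, -0.05, 64, 0.0912], [-0.628, -0.525, -0.05, 64, 0.0912], [-0.628, -0.525, -0.05, 64, 0.0912], [-0.628, -0.525, -0.05, 64, 0.0912], [-0.628, -0.525, -0.05, 64, 0.0912], [-0.628, -0.525, -0.05, 64, 0.0912], [-0.628, -0.525, -0.05, 64, 0.0912], [-0.628, -0.525, -0.05, 64, 0.0912], [-0.628, -0.525, -0.05, 64, 0.0912], [-0.628, -0.525, -0.05, 64, 0.0912], [-0.628, -0.525, -0.05, 64, 0.0912], [-0.628, -0.525, -0.05, 64, 0.0912], [-0.628, -0.525, -0.05, 64, 0.0912], [-0.628, -0.525, -0.05, 64, 0.0912], [-0.628, -0.525, -0.05, 64, 0.0912]]]'

```text
time_s: 2.42
ee_pos: [587.3, -234.0, 280.7]
ee_rot: [180.0, 0.1, 89.9]
force: [0.8, 0.7, -0.6]
gripper_width: 91.0
```

```bash
python3 - <<'E'
from workcell import env
import cv2
s=env.state(); print(s["time_s"],s["ee_pos"],s["ee_rot"],s["qpos"]); print(env.camera_params("wrist"))
im=env.grab_frame("wrist"); cv2.imwrite("pics/w1.png",im[:,:,::-1])
E
```

```text
2.4167 [ 587.3130523  -234.02412687  280.74686406] [1.79960959e+02 6.94078179e-02 8.98871699e+01] [-2.27431228e+01  2.21959072e+01  7.66236271e+01 -4.96369845e-02
  8.11177273e+01 -2.26226790e+01]
{'fx': 325.79311832406347, 'fy': 325.79311832406347, 'cx': 326.39292632969466, 'cy': 197.10795636676818, 'xyz': array([ 587.3755778 , -151.76334871,  433.92471452]), 'orientation': array([ 1.63264574e+02, -5.66250859e-02, -8.91428301e-02])}
```

View pics/w1.png

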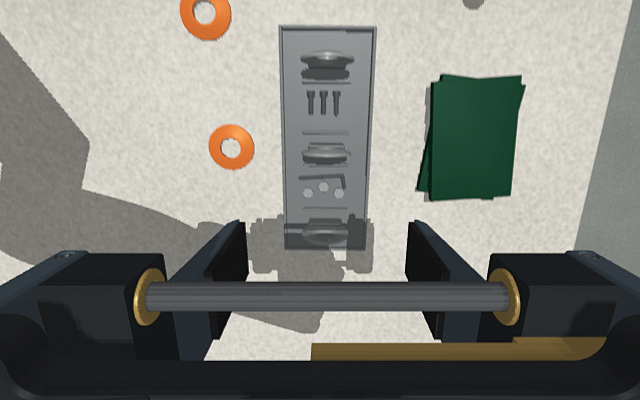

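```bash
python3 - <<'E'
from h import *
from workcell import env
w=env.camera_params("wrist")
c=[ray(w,u,v,11)[:2] for u,v in [(280,26),(377,27),(367,249),(284,249)]]
print(np.round(c,1),np.mean(c,0),[np.linalg.norm(c[i]-c[i-1]) for i in range(4)])
im=cv2.imread("pics/w1.png")
cv2.imwrite("pics/z4.png",cv2.resize(im[15:265,270:385],None,fx=4.6,fy=2.4*1,interpolation=cv2.INTER_CUBIC))
a=cv2.resize(im[45:90,295:360],None,fx=6,fy=6,interpolation=cv2.INTER_CUBIC)
b=cv2.resize(im[130:175,295:360],None,fx=6,fy=6,interpolation=cv2.INTER_CUBIC)
d=cv2.resize(im[205:250,290:355],None,fx=6,fy=6,interpolation=cv2.INTER_CUBIC)
o=cv2.imread("pics/top0.png")
e=np.vstack([a,b]); d2=cv2.convertScaleAbs(d,alpha=1.6,beta=20); e2=np.vstack([d2,a*0])
cv2.imwrite("pics/z4.png",np.hstack([e,e2]))
E
```

```text
[[ 536.3  -74.8]
 [ 649.6  -76.2]
 [ 647.2 -361.4]
 [ 529.  -360.7]] [ 590.55393872 -218.2911361 ] [np.float64(286.0208921813235), np.float64(113.30080033207084), np.float64(285.12468244850777), np.float64(118.15021404993979)]
```

View pics/z4.png

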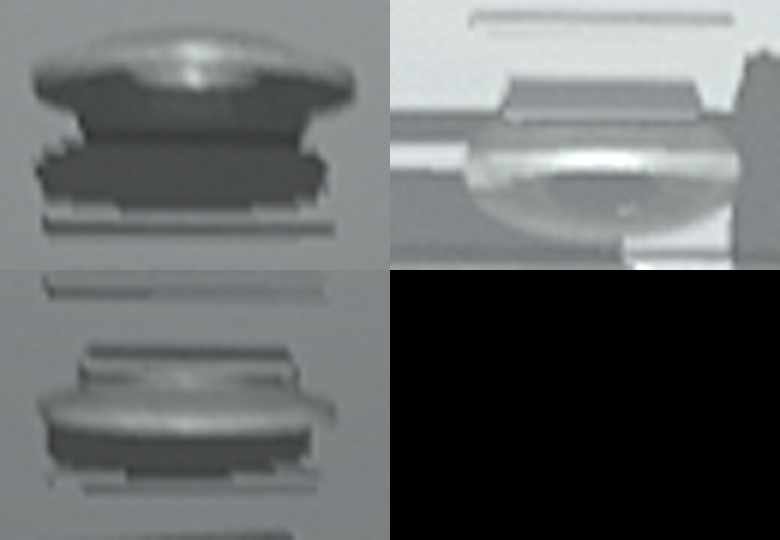

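Emit:
jog_arm --deltas '[[[0.04, 0.0, 0.05, 0, 0.0912], [0.08, 0.0, 0.09, 0, 0.0912], [0.11, 0.001, 0.12, 0, 0.0912], [0.122, 0.001, 0.15, 0, 0.0912], [0.122, 0.001, 0.16, 0, 0.0912], [0.122, 0.001, 0.16, 0, 0.0912]]]'

```text
time_s: 2.97
ee_pos: [582.6, -104.4, 114.5]
ee_rot: [-179.2, -0.2, 90.2]
force: [-1.8, 0.3, -0.2]
gripper_width: 91.1
```

```bash
cat > w.py <<'E'
import sys
from h import *
from workcell import env
s=env.state(); print(round(s["time_s"],2),np.round(s["ee_pos"],1),np.round(s["ee_rot"],1),np.round(s["force"],1),round(s["gripper_width"],1))
w=env.camera_params("wrist"); print({k:np.round(v,3).tolist() for k,v in w.items()})
im=env.grab_frame("wrist"); cv2.imwrite(f"pics/{sys.argv[1]}.png",im[:,:,::-1])
E
python3 w.py w2
```

```text
2.97 [ 582.6 -104.4  114.5] [-179.2   -0.2   90.2] [-1.8  0.3 -0.2] 91.1
{'fx': 325.793, 'fy': 325.793, 'cx': 326.393, 'cy': 197.108, 'xyz': [584.423, -22.92, 268.088], 'orientation': [163.556, 0.757, 0.196]}
```

View pics/w2.png

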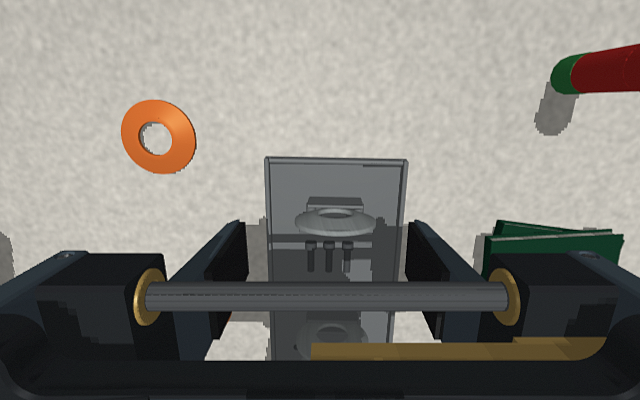

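```bash
python3 - <<'E'
import cv2,numpy as np
im=cv2.imread("pics/w2.png")
a=cv2.resize(im[190:250,285:385],None,fx=7,fy=7,interpolation=cv2.INTER_CUBIC)
cv2.imwrite("pics/z5.png",cv2.convertScaleAbs(a,alpha=1.4))
E
```

```text
(no output)
```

View pics/z5.png

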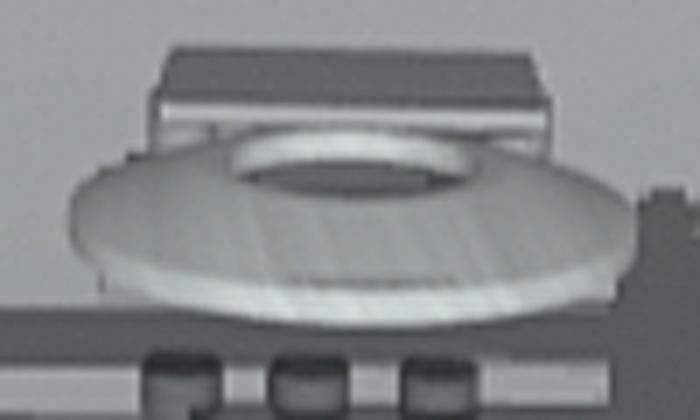

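```bash
python3 - <<'E'
from h import *
from workcell import env
w={'fx': 325.793, 'fy': 325.793, 'cx': 326.393, 'cy': 197.108, 'xyz': [584.423, -22.92, 268.088], 'orientation': [163.556, 0.757, 0.196]}
print(ray(w,335.7,221.4,42), [ray(w,u,v,11) for u,v in [(265,157),(408,160)]])
s=env.state(); print(s["time_s"],s["ee_pos"],s["ee_rot"])
E
```

```text
[ 588.61209913 -108.34792588   42.        ] [array([532.3006919 , -65.88858145,  11.        ]), array([645.93447772, -67.64543666,  11.        ])]
3.0167 [ 584.88970859 -106.4760367   117.86951294] [-1.79556566e+02 -9.02559865e-02  9.01466536e+01]
```

Emit:
jog_arm --deltas '[[[0.0, 0.001, 0.035, 0, 0.0912], [0.0, 0.001, 0.06, 0, 0.0912], [0.0, 0.001, 0.07, 0, 0.0912], [0.0, 0.001, 0.07, 0, 0.08], [0.0, 0.001, 0.07, 0, 0.055], [0.0, 0.001, 0.07, 0, 0.05], [0.0, 0.001, 0.07, 0, 0.05], [0.0, 0.001, 0.07, 0, 0.05], [0.0, 0.001, 0.07, 0, 0.05], [0.0, 0.001, 0.07, 0, 0.05]]]' --grip_force 12

```text
time_s: 3.85
ee_pos: [588.2, -108.5, 52.2]
ee_rot: [180.0, 0.0, 90.0]
force: [-3.2, -0.2, 6.0]
gripper_width: 58.8
```

Emit:
jog_arm --deltas '[[[0.0, 0.0, -0.03, 0, 0.05], [0.005, 0.0, -0.055, 0, 0.05], [0.045, 0.0, -0.055, 0, 0.05], [0.085, 0.0, -0.05, 0, 0.05], [0.12, 0.0, -0.03, 0, 0.05], [0.148, 0.0, -0.01, 0, 0.05], [0.148, 0.0, -0.01, 0, 0.05], [0.148, 0.0, -0.01, 0, 0.05], [0.148, 0.0, -0.01, 0, 0.05]]]'

```text
time_s: 4.6
ee_pos: [589.0, 39.5, 61.4]
ee_rot: [179.9, 0.0, 90.0]
force: [-0.2, 0.6, -0.3]
gripper_width: 58.3
```

```bash
python3 w.py w3
```

```text
4.6 [589.   39.5  61.4] [179.9   0.   90. ] [-0.2  0.6 -0.3] 58.3
{'fx': 325.793, 'fy': 325.793, 'cx': 326.393, 'cy': 197.108, 'xyz': [588.72, 121.571, 214.648], 'orientation': [163.32, -0.085, 0.054]}
```

View pics/w3.png

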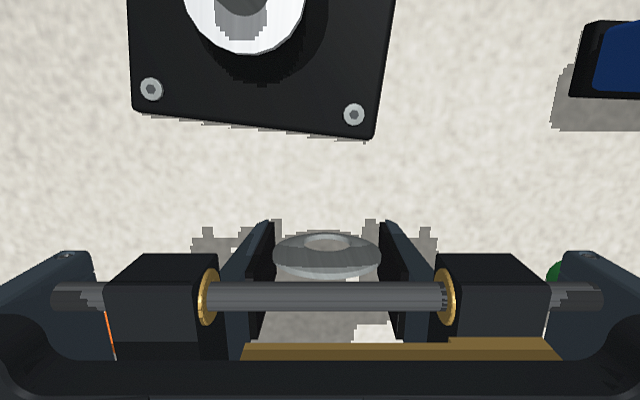

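Emit:
jog_arm --deltas '[[[0.0, 0.0, 0.018, 0, 0.05], [-0.002, 0.0, 0.022, 0, 0.05], [-0.007, 0.0, 0.0235, 0, 0.05], [-0.012, 0.0, 0.025, 0, 0.05], [-0.017, 0.0, 0.027, 0, 0.05], [-0.022, 0.0, 0.03, 0, 0.05], [-0.026, 0.0, 0.033, 0, 0.05], [-0.03, 0.0, 0.036, 0, 0.05], [-0.034, 0.0, 0.039, 0, 0.05], [-0.037, 0.0, 0.0415, 0, 0.05], [-0.04, 0.0, 0.0415, 0, 0.05], [-0.04, 0.0, 0.0415, 0, 0.05]]]'

```text
time_s: 5.65
ee_pos: [588.0, -0.8, 19.0]
ee_rot: [-179.9, 0.0, 90.0]
force: [-0.6, -0.3, 0.0]
gripper_width: 58.7
```

```bash
python3 w.py w4
```

```text
5.65 [588.   -0.8  19. ] [-179.9    0.    90. ] [-0.6 -0.3  0. ] 58.7
{'fx': 325.793, 'fy': 325.793, 'cx': 326.393, 'cy': 197.108, 'xyz': [588.222, 81.275, 172.228], 'orientation': [163.329, 0.05, 0.01]}
```

View pics/w4.png

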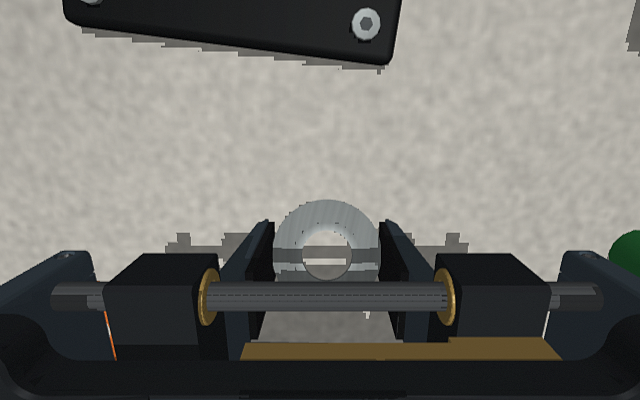

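Emit:
jog_arm --deltas '[[[0.0, 0.0, 0.0, 0, 0.07], [0.0, 0.0, 0.0, 0, 0.08], [0.0, 0.0, 0.0, 0, 0.08], [0.0, 0.0, 0.001, 0, 0.08]]]'

```text
time_s: 6.03
ee_pos: [588.6, -0.1, 18.7]
ee_rot: [180.0, -0.0, 90.0]
force: [0.1, 1.1, 1.0]
gripper_width: 79.6
```

```bash
python3 w.py w5
```

```text
6.03 [ 5.886e+02 -1.000e-01  1.870e+01] [180.  -0.  90.] [0.1 1.1 1. ] 79.6
{'fx': 325.793, 'fy': 325.793, 'cx': 326.393, 'cy': 197.108, 'xyz': [588.476, 81.919, 171.936], 'orientation': [163.339, -0.053, 0.04]}
```

View pics/w5.png

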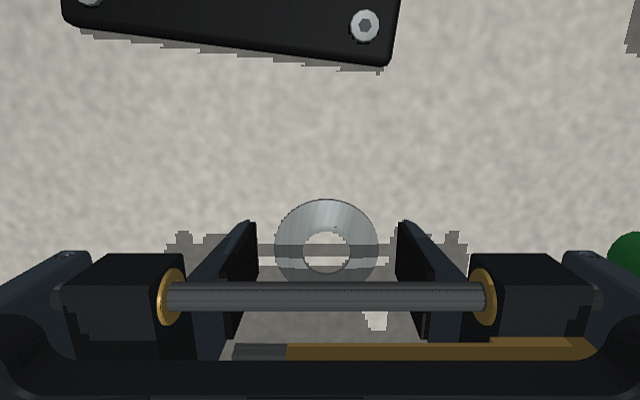

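```bash
python3 - <<'E'
from h import *
from workcell import env
w=env.camera_params("wrist")
for u,v,z in [(326,198,2),(274,246,2),(378,246,2),(326,231,7.5),(326,274,7.5)]: print(np.round(ray(w,u,v,z),1))
print(proj(w,[[588,0,2],[588,0,20],[550,169.5,50],[550,169.5,86]]))
E
```

```text
[588.2  30.6   2. ]
[558.7   2.1   2. ]
[617.8   2.1   2. ]
[588.2  13.6   7.5]
[588.3 -12.6   7.5]
[[ 325.56916758  249.34223873]
 [ 325.49784512  264.64363117]
 [ 189.71948281 -226.47187398]
 [ 106.95736572 -424.10882659]]
```

Emit:
jog_arm --deltas '[[[0.0, 0.0, 0.0005, 0, 0.065], [0.0, 0.0, 0.0005, 0, 0.05], [0.0, 0.0, 0.0005, 0, 0.05], [0.0, 0.0, 0.0005, 0, 0.05], [0.0, 0.0, 0.0005, 0, 0.05], [0.0, 0.0, -0.03, 0, 0.05], [0.0, 0.0, -0.065, 0, 0.05], [0.025, -0.005, -0.095, 0, 0.05], [0.06, -0.015, -0.11, 0, 0.05], [0.1, -0.025, -0.115, 0, 0.05], [0.135, -0.035, -0.115, 0, 0.05], [0.16, -0.038, -0.115, 0, 0.05], [0.169, -0.038, -0.115, 0, 0.05], [0.169, -0.038, -0.115, 0, 0.05], [0.169, -0.038, -0.115, 0, 0.05], [0.169, -0.038, -0.115, 0, 0.05]]]' --grip_force 15

```text
time_s: 7.42
ee_pos: [550.6, 167.3, 133.2]
ee_rot: [-180.0, 0.0, 89.9]
force: [-0.3, 0.7, -0.1]
gripper_width: 58.4
```

```bash
python3 w.py w6; python3 - <<'E'
from workcell import env
import cv2
cv2.imwrite("pics/s6.png",env.grab_frame("scene")[90:210,280:440,::-1].repeat(4,0).repeat(4,1))
E
```

```text
7.42 [550.6 167.3 133.2] [-180.     0.    89.9] [-0.3  0.7 -0.1] 58.4
{'fx': 325.793, 'fy': 325.793, 'cx': 326.393, 'cy': 197.108, 'xyz': [550.728, 249.53, 286.389], 'orientation': [163.291, 0.009, -0.031]}
```

View pics/w6.png

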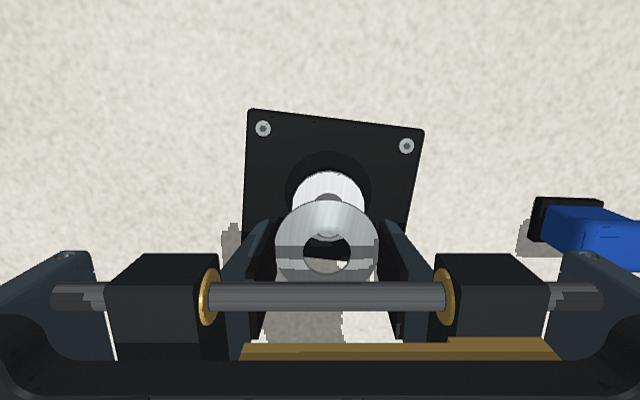

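View pics/s6.png

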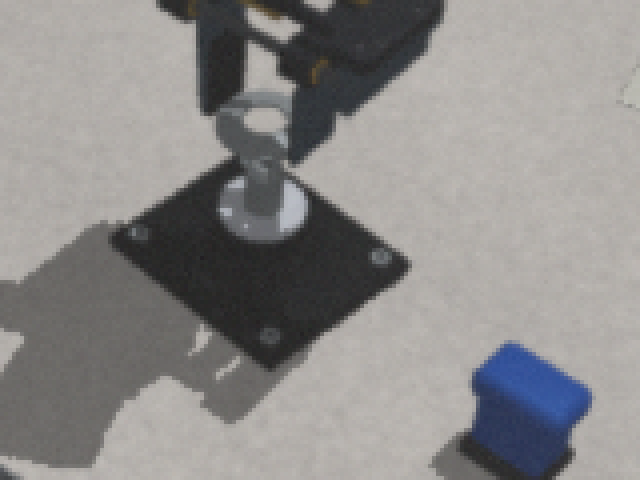

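```bash
python3 - <<'E'
from h import *
im=cv2.imread("pics/w6.png")
a=cv2.resize(im[95:235,235:435],None,fx=4,fy=4,interpolation=cv2.INTER_CUBIC)
cv2.imwrite("pics/z6.png",a)
E
```

```text
(no output)
```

View pics/z6.png

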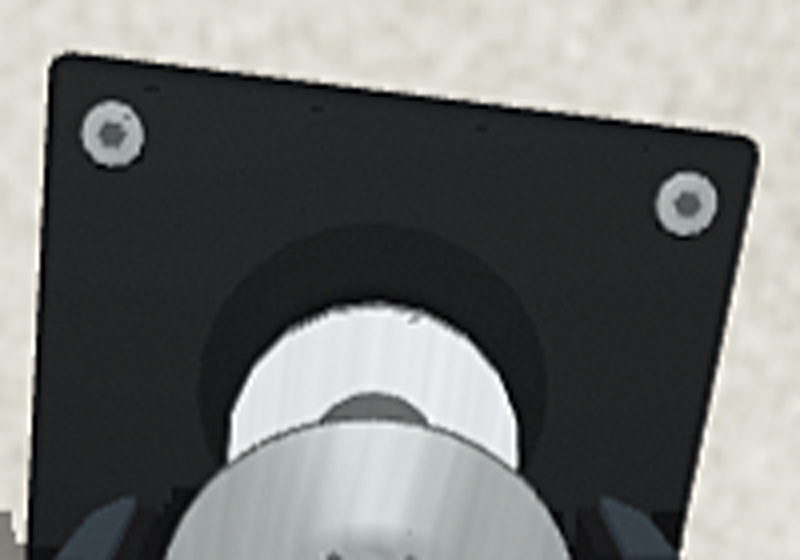

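```bash
python3 - <<'E'
from h import *
from scipy.optimize import least_squares
w={'fx': 325.793, 'fy': 325.793, 'cx': 326.393, 'cy': 197.108, 'xyz': [550.728, 249.53, 286.389], 'orientation': [163.291, 0.009, -0.031]}
im=cv2.imread("pics/w6.png"); g=im.min(2).astype(int)
pts=[]
for u in range(296,364,2):
    for v in range(150,215):
        if g[v,u]>150:
            f=(150-g[v-1,u])/(g[v,u]-g[v-1,u]); pts.append((u,v-1+f)); break
pts=[p for p in pts if p[1]<205]
P=np.array([ray(w,u,v,50)[:2] for u,v in pts])
r=least_squares(lambda q:np.hypot(P[:,0]-q[0],P[:,1]-q[1])-28,[550,170],loss='soft_l1'); print("seat",r.x,np.abs(r.fun).max())
r=least_squares(lambda q:np.hypot(P[:,0]-q[0],P[:,1]-q[1])-q[2],[550,170,28],loss='soft_l1'); print("seat",r.x)
# screws
print([ray(w,235+u/4,95+v/4,13)[:2] for u,v in [(113,132),(687,204)]])
for z in (115,117): print("washer top",ray(w,325.7,200.3,z),ray(w,275,248,z),ray(w,379,248,z))
# bore edge
print(ray(w,326,231.5,122),ray(w,326,274,122))
E
```

```text
seat [551.7716982  170.25857959] 0.5138171630947852
seat [551.8220769  171.20909141  27.17848518]
[array([498.66082011, 226.92324598]), array([617.9000931 , 212.07695527])]
washer top [550.29048973 196.24577746 115.        ] [521.03905219 167.47430812 115.        ] [580.97225569 167.44638916 115.        ]
washer top [550.2955952  196.86757025 117.        ] [521.38550322 168.43184555 117.        ] [580.61932457 168.40425239 117.        ]
[550.45109031 180.64652188 122.        ] [550.42802071 154.6635289  122.        ]
```

Emit:
jog_arm --deltas '[[[0.0017, 0.001, 0.01, 0, 0.05], [0.0017, 0.001, 0.02, 0, 0.05], [0.0017, 0.001, 0.026, 0, 0.05], [0.0017, 0.001, 0.03, 0, 0.05], [0.0017, 0.001, 0.034, 0, 0.05], [0.0017, 0.001, 0.038, 0, 0.05], [0.0017, 0.001, 0.042, 0, 0.05], [0.0017, 0.001, 0.042, 0, 0.05]]]'

```text
time_s: 8.18
ee_pos: [550.9, 170.3, 90.6]
ee_rot: [-179.9, 0.0, 90.0]
force: [0.4, 0.4, -0.1]
gripper_width: 58.0
```

```bash
python3 w.py w7; python3 - <<'E'
from workcell import env
import cv2
cv2.imwrite("pics/s7.png",env.grab_frame("scene")[90:210,280:440,::-1].repeat(4,0).repeat(4,1))
E
```

```text
8.18 [550.9 170.3  90.6] [-179.9    0.    90. ] [ 0.4  0.4 -0.1] 58.0
{'fx': 325.793, 'fy': 325.793, 'cx': 326.393, 'cy': 197.108, 'xyz': [551.128, 252.403, 243.862], 'orientation': [163.316, 0.06, 0.029]}
```

View pics/s7.png

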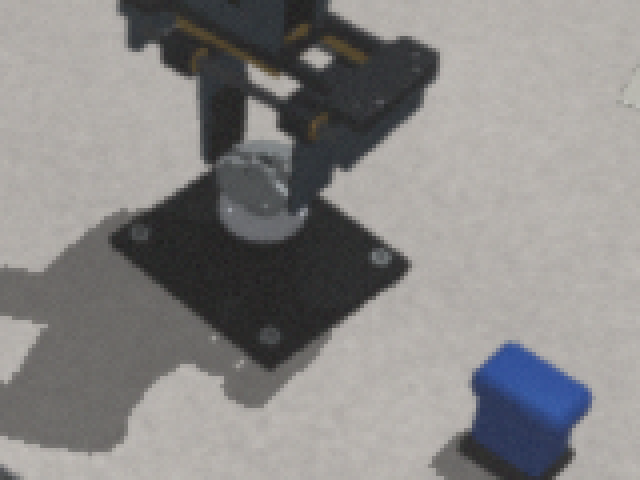

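View pics/w7.png

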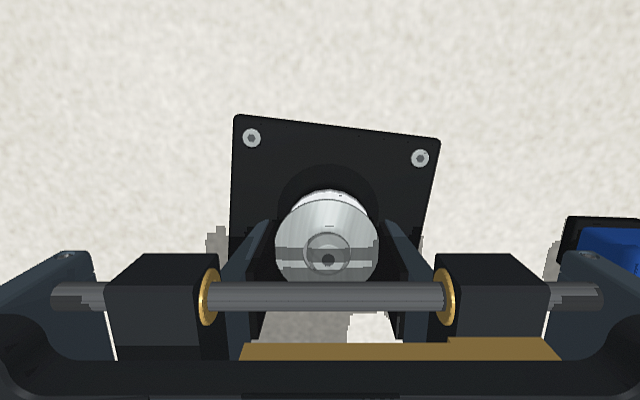

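Emit:
jog_arm --deltas '[[[0.0, 0.0, 0.008, 0, 0.05], [0.0, 0.0, 0.015, 0, 0.05], [0.0, 0.0, 0.02, 0, 0.05], [0.0, 0.0, 0.0225, 0, 0.05], [0.0, 0.0, 0.0225, 0, 0.05]]]'

```text
time_s: 8.7
ee_pos: [551.0, 170.3, 68.3]
ee_rot: [-179.9, 0.0, 90.0]
force: [-0.1, 0.7, -0.2]
gripper_width: 58.1
```

Emit:
jog_arm --deltas '[[[0.0, 0.0, 0.0, 0, 0.06], [0.0, 0.0, 0.0, 0, 0.075], [0.0, 0.0, 0.0, 0, 0.08], [0.0, 0.0, -0.03, 0, 0.085], [0.0, 0.0, -0.065, 0, 0.09], [-0.02, 0.0, -0.08, 0, 0.09], [-0.04, 0.0, -0.08, 0, 0.09]]]'

```text
time_s: 9.28
ee_pos: [554.2, 131.3, 153.6]
ee_rot: [179.5, -0.1, 90.1]
force: [0.6, 0.7, -0.2]
gripper_width: 89.9
```

```bash
python3 w.py w8; python3 - <<'E'
from workcell import env
import cv2
cv2.imwrite("pics/s8.png",env.grab_frame("scene")[90:210,280:440,::-1].repeat(4,0).repeat(4,1))
E
```

```text
9.28 [554.2 131.3 153.6] [ 1.795e+02 -1.000e-01  9.010e+01] [ 0.6  0.7 -0.2] 89.9
{'fx': 325.793, 'fy': 325.793, 'cx': 326.393, 'cy': 197.108, 'xyz': [552.546, 212.978, 307.092], 'orientation': [163.459, -0.56, 0.137]}
```

View pics/w8.png

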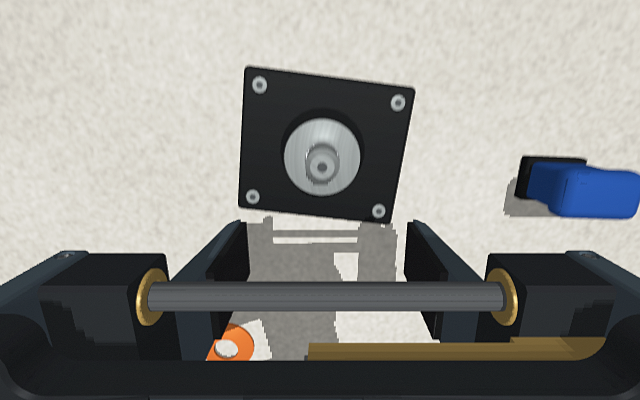

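View pics/s8.png

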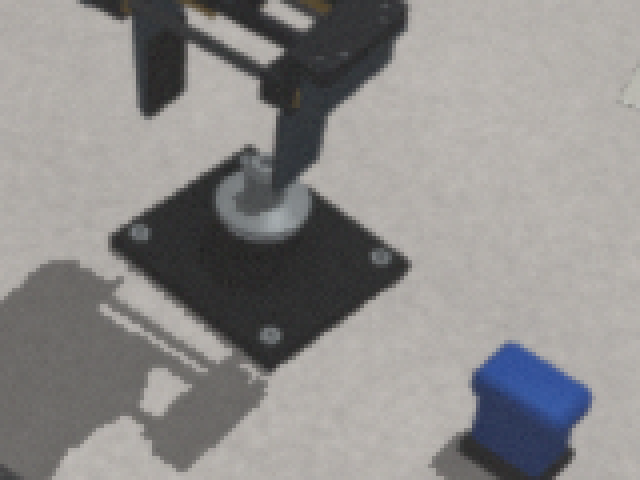

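Emit:
jog_arm --deltas '[[[-0.041, 0.005, 0.0, 0, 0.0912], [-0.082, 0.01, 0.0, 0, 0.0912], [-0.123, 0.015, 0.0, 0, 0.0912], [-0.164, 0.02, 0.0, 0, 0.0912], [-0.205, 0.025, 0.0, 0, 0.0912], [-0.246, 0.03, 0.0, 0, 0.0912], [-0.285, 0.036, 0.005, 0, 0.0912], [-0.315, 0.036, 0.015, 0, 0.0912], [-0.335, 0.036, 0.025, 0, 0.0912], [-0.343, 0.036, 0.028, 0, 0.0912], [-0.343, 0.036, 0.028, 0, 0.0912]]]'

```text
time_s: 10.3
ee_pos: [586.7, -213.4, 119.3]
ee_rot: [-179.9, -0.1, 89.9]
force: [-1.1, 0.6, 0.6]
gripper_width: 91.2
```

```bash
python3 w.py w9
```

```text
10.3 [ 586.7 -213.4  119.3] [-1.799e+02 -1.000e-01  8.990e+01] [-1.1  0.6  0.6] 91.2
{'fx': 325.793, 'fy': 325.793, 'cx': 326.393, 'cy': 197.108, 'xyz': [587.291, -131.567, 272.699], 'orientation': [163.409, 0.13, -0.112]}
```

View pics/w9.png

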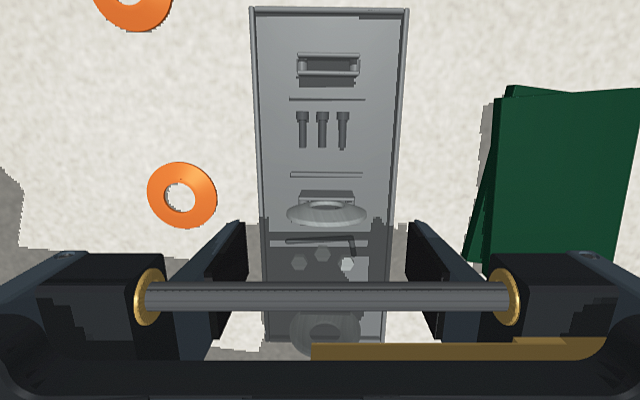

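Emit:
jog_arm --deltas '[[[0.0, 0.0, 0.035, 0, 0.0912], [0.0, 0.0, 0.06, 0, 0.085], [0.0, 0.0, 0.0695, 0, 0.08], [0.0, 0.0, 0.0695, 0, 0.07], [0.0, 0.0, 0.0695, 0, 0.05], [0.0, 0.0, 0.0695, 0, 0.05], [0.0, 0.0, 0.0695, 0, 0.05], [0.0, 0.0, 0.0695, 0, 0.05], [0.0, 0.0, 0.0695, 0, 0.05], [0.0, 0.0, 0.04, 0, 0.05], [0.005, 0.0, 0.01, 0, 0.05], [0.045, 0.0, 0.0, 0, 0.05], [0.085, 0.0, 0.0, 0, 0.05], [0.125, 0.0, 0.0, 0, 0.05], [0.165, 0.0, 0.015, 0, 0.05], [0.195, 0.0, 0.04, 0, 0.05], [0.213, 0.0, 0.058, 0, 0.05], [0.213, 0.0, 0.0595, 0, 0.05], [0.213, 0.0, 0.0595, 0, 0.05], [0.213, 0.0, 0.0595, 0, 0.05]]]' --grip_force 12

```text
time_s: 12.02
ee_pos: [588.7, -0.3, 62.5]
ee_rot: [179.8, 0.0, 90.0]
force: [0.4, -0.3, 0.5]
gripper_width: 58.7
```

```bash
python3 w.py w10
```

```text
12.02 [ 5.887e+02 -3.000e-01  6.250e+01] [179.8   0.   90. ] [ 0.4 -0.3  0.5] 58.7
{'fx': 325.793, 'fy': 325.793, 'cx': 326.393, 'cy': 197.108, 'xyz': [588.247, 81.865, 215.705], 'orientation': [163.318, -0.185, 0.013]}
```

View pics/w10.png

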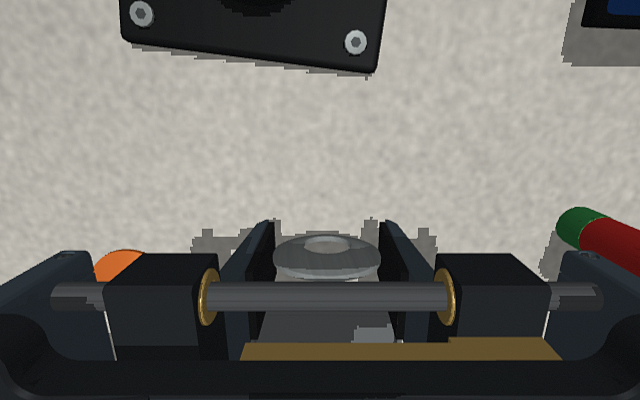

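Emit:
jog_arm --deltas '[[[0.0, 0.0, 0.018, 0, 0.05], [0.002, 0.0, 0.022, 0, 0.05], [0.007, 0.0, 0.0235, 0, 0.05], [0.012, 0.0, 0.025, 0, 0.05], [0.017, 0.0, 0.027, 0, 0.05], [0.022, 0.0, 0.03, 0, 0.05], [0.026, 0.0, 0.033, 0, 0.05], [0.03, 0.0, 0.036, 0, 0.05], [0.034, 0.0, 0.039, 0, 0.05], [0.037, 0.0, 0.0415, 0, 0.05], [0.04, 0.0, 0.0415, 0, 0.05], [0.04, 0.0, 0.0415, 0, 0.05]]]'

```text
time_s: 13.07
ee_pos: [587.0, 41.0, 19.6]
ee_rot: [-179.9, -0.0, 90.0]
force: [-0.1, -0.0, -0.1]
gripper_width: 58.7
```

```bash
python3 w.py w11
```

```text
13.07 [587.   41.   19.6] [-179.9   -0.    90. ] [-0.1 -0.  -0.1] 58.7
{'fx': 325.793, 'fy': 325.793, 'cx': 326.393, 'cy': 197.108, 'xyz': [587.17, 123.052, 172.926], 'orientation': [163.353, 0.038, 0.046]}
```

View pics/w11.png

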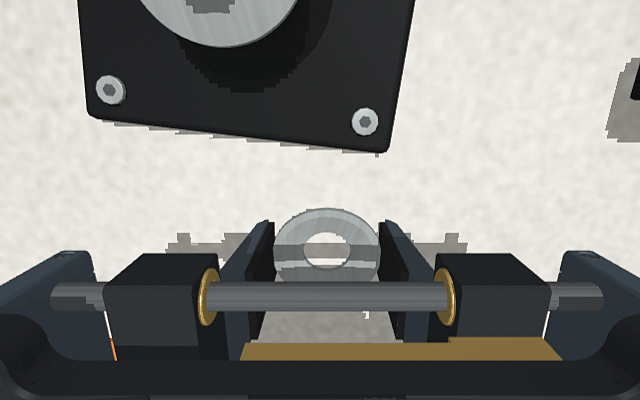

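Emit:
jog_arm --deltas '[[[0.0, 0.0, 0.0, 0, 0.07], [0.0, 0.0, 0.0, 0, 0.08], [0.0, 0.0, 0.0, 0, 0.08], [0.0, 0.0, 0.0, 0, 0.08], [0.0, 0.0, 0.0, 0, 0.08]]]'

```text
time_s: 13.53
ee_pos: [587.4, 40.2, 20.0]
ee_rot: [180.0, -0.0, 90.0]
force: [-0.2, -0.4, 0.3]
gripper_width: 79.7
```

```bash
python3 w.py w12
```

```text
13.53 [587.4  40.2  20. ] [180.  -0.  90.] [-0.2 -0.4  0.3] 79.7
{'fx': 325.793, 'fy': 325.793, 'cx': 326.393, 'cy': 197.108, 'xyz': [587.42, 122.309, 173.281], 'orientation': [163.339, -0.025, 0.011]}
```

View pics/w12.png

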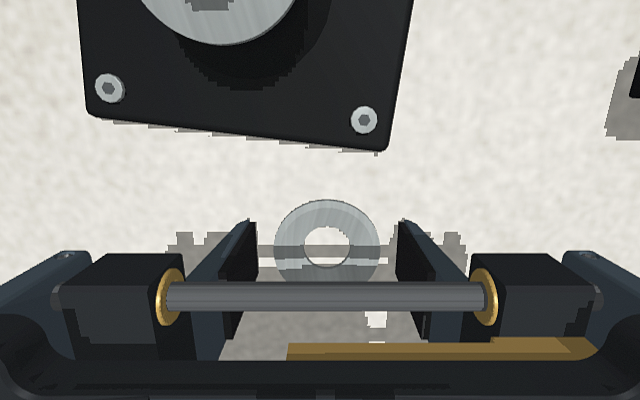

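```bash
python3 - <<'E'
from h import *
from workcell import env
w=env.camera_params("wrist")
for u,v,z in [(326,200,7),(275,246,7),(379,246,7),(326,226,3),(326,268,1)]: print(np.round(ray(w,u,v,z),1))
im=cv2.imread("pics/w12.png")
cv2.imwrite("pics/z12.png",cv2.resize(im[190:300,260:395],None,fx=5,fy=5,interpolation=cv2.INTER_CUBIC))
E
```

```text
[587.3  71.    7. ]
[558.8  44.1   7. ]
[616.8  44.1   7. ]
[587.3  54.5   3. ]
[587.3  27.1   1. ]
```

View pics/z12.png

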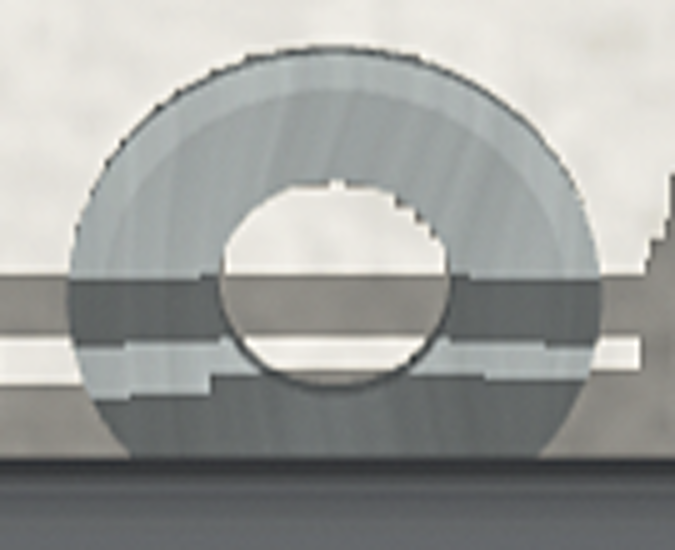

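Emit:
jog_arm --deltas '[[[0.0, 0.0, 0.001, 0, 0.065], [0.0, 0.0, 0.001, 0, 0.05], [0.0, 0.0, 0.001, 0, 0.05], [0.0, 0.0, 0.001, 0, 0.05], [0.0, 0.0, 0.001, 0, 0.05], [0.0, 0.0, -0.03, 0, 0.05], [0.0, 0.0, -0.065, 0, 0.05], [0.02, -0.005, -0.095, 0, 0.05], [0.05, -0.015, -0.11, 0, 0.05], [0.09, -0.025, -0.112, 0, 0.05], [0.12, -0.034, -0.112, 0, 0.05], [0.1295, -0.036, -0.112, 0, 0.05], [0.1295, -0.036, -0.11, 0, 0.05], [0.1295, -0.036, -0.105, 0, 0.05], [0.1295, -0.036, -0.1, 0, 0.05], [0.1295, -0.036, -0.1, 0, 0.05]]]' --grip_force 15

```text
time_s: 14.92
ee_pos: [550.9, 168.2, 118.2]
ee_rot: [-179.8, 0.1, 89.9]
force: [0.6, -0.1, -0.9]
gripper_width: 58.2
```

```bash
python3 w.py w13
```

```text
14.92 [550.9 168.2 118.2] [-1.798e+02  1.000e-01  8.990e+01] [ 0.6 -0.1 -0.9] 58.2
{'fx': 325.793, 'fy': 325.793, 'cx': 326.393, 'cy': 197.108, 'xyz': [551.44, 250.431, 271.349], 'orientation': [163.261, 0.157, -0.07]}
```

View pics/w13.png

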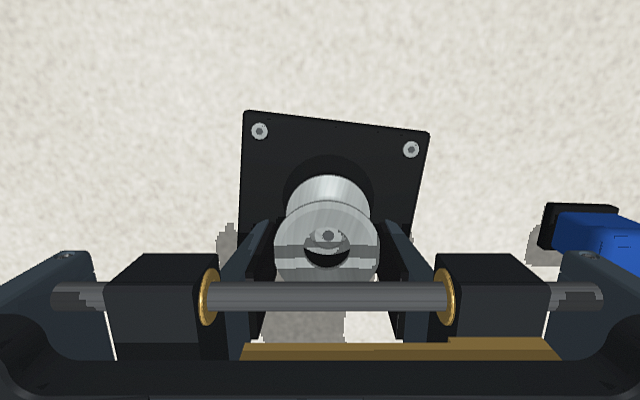

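Emit:
jog_arm --deltas '[[[0.0, 0.0, 0.005, 0, 0.05], [0.0, 0.0, 0.01, 0, 0.05], [0.0, 0.0, 0.015, 0, 0.05], [0.0, 0.0, 0.02, 0, 0.05], [0.0, 0.0, 0.026, 0, 0.05], [0.0, 0.0, 0.032, 0, 0.05], [0.0, 0.0, 0.038, 0, 0.05], [0.0, 0.0, 0.0425, 0, 0.05], [0.0, 0.0, 0.0425, 0, 0.05]]]'

```text
time_s: 15.72
ee_pos: [551.1, 169.8, 76.6]
ee_rot: [-179.9, 0.0, 90.0]
force: [1.1, -0.3, -0.4]
gripper_width: 58.4
```

```bash
python3 w.py w14
```

```text
15.72 [551.1 169.8  76.6] [-179.9    0.    90. ] [ 1.1 -0.3 -0.4] 58.4
{'fx': 325.793, 'fy': 325.793, 'cx': 326.393, 'cy': 197.108, 'xyz': [551.238, 251.953, 229.866], 'orientation': [163.32, 0.044, 0.031]}
```

View pics/w14.png

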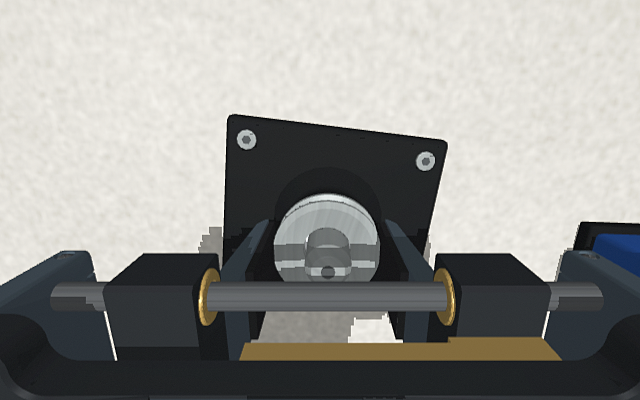

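Threaded, no force. Release and retreat.

Emit:
jog_arm --deltas '[[[0.0, 0.0, 0.0, 0, 0.06], [0.0, 0.0, 0.0, 0, 0.075], [0.0, 0.0, 0.0, 0, 0.085], [0.0, 0.0, -0.03, 0, 0.09], [0.0, 0.0, -0.06, 0, 0.09], [-0.02, 0.0, -0.072, 0, 0.09], [-0.04, 0.0, -0.072, 0, 0.09], [-0.04, 0.0, -0.072, 0, 0.09]]]'

```text
time_s: 16.43
ee_pos: [551.9, 127.6, 151.0]
ee_rot: [179.8, 0.0, 89.9]
force: [-0.2, -0.0, -0.5]
gripper_width: 90.1
```

```bash
python3 w.py w15; python3 - <<'E'
from workcell import env
import cv2
cv2.imwrite("pics/s15.png",env.grab_frame("scene")[90:210,280:440,::-1].repeat(4,0).repeat(4,1))
im=cv2.imread("pics/w15.png")
cv2.imwrite("pics/z15.png",cv2.resize(im[50:240,220:440],None,fx=3,fy=3,interpolation=cv2.INTER_CUBIC))
E
```

```text
16.43 [551.9 127.6 151. ] [179.8   0.   89.9] [-0.2 -0.  -0.5] 90.1
{'fx': 325.793, 'fy': 325.793, 'cx': 326.393, 'cy': 197.108, 'xyz': [551.583, 209.771, 304.232], 'orientation': [163.285, -0.168, -0.071]}
```

View pics/z15.png

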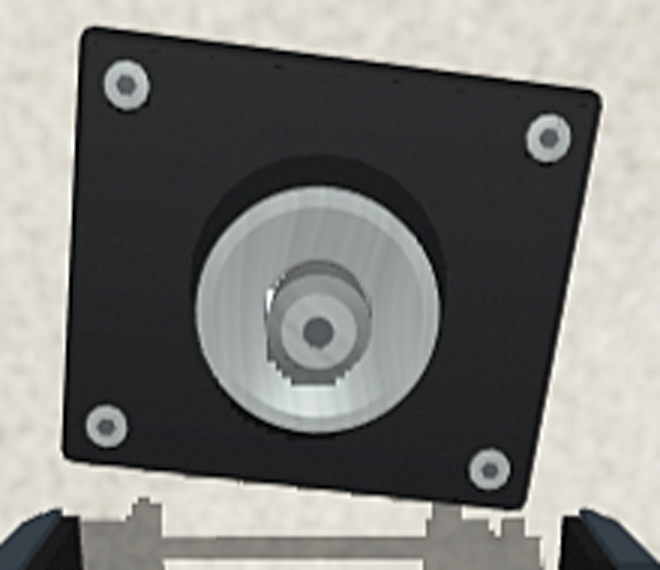

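View pics/s15.png

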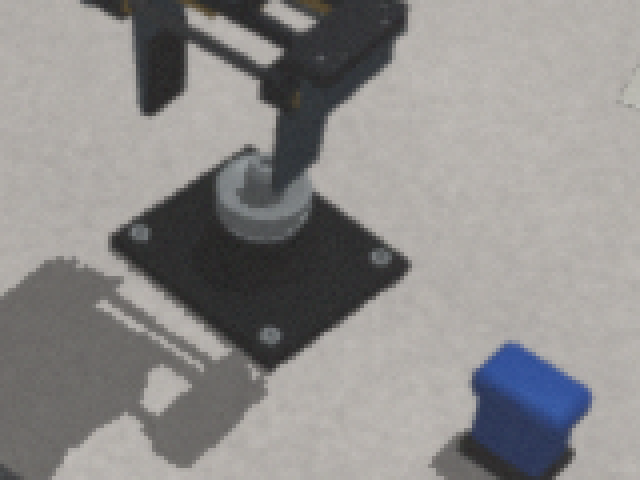

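Emit:
jog_arm --deltas '[[[-0.041, 0.005, 0.0, 0, 0.0912], [-0.082, 0.01, 0.0, 0, 0.0912], [-0.123, 0.015, 0.0, 0, 0.0912], [-0.164, 0.02, 0.0, 0, 0.0912], [-0.205, 0.025, 0.0, 0, 0.0912], [-0.246, 0.03, 0.0, 0, 0.0912], [-0.287, 0.035, 0.0, 0, 0.0912], [-0.328, 0.035, 0.0, 0, 0.0912], [-0.369, 0.035, 0.005, 0, 0.0912], [-0.405, 0.035, 0.015, 0, 0.0912], [-0.435, 0.035, 0.025, 0, 0.0912], [-0.448, 0.035, 0.028, 0, 0.0912], [-0.448, 0.035, 0.028, 0, 0.0912]]]'

```text
time_s: 17.62
ee_pos: [585.9, -319.8, 119.4]
ee_rot: [-179.9, -0.1, 89.8]
force: [0.6, 0.4, -0.1]
gripper_width: 91.1
```

```bash
python3 w.py w16;python3 - <<'E'
from h import *
im=cv2.imread("pics/w16.png")
cv2.imwrite("pics/z16.png",cv2.resize(im[150:290,230:430],None,fx=4,fy=4,interpolation=cv2.INTER_CUBIC))
E
```

```text
17.62 [ 585.9 -319.8  119.4] [-1.799e+02 -1.000e-01  8.980e+01] [ 0.6  0.4 -0.1] 91.1
{'fx': 325.793, 'fy': 325.793, 'cx': 326.393, 'cy': 197.108, 'xyz': [586.458, -237.941, 272.719], 'orientation': [163.406, 0.113, -0.137]}
```

View pics/z16.png

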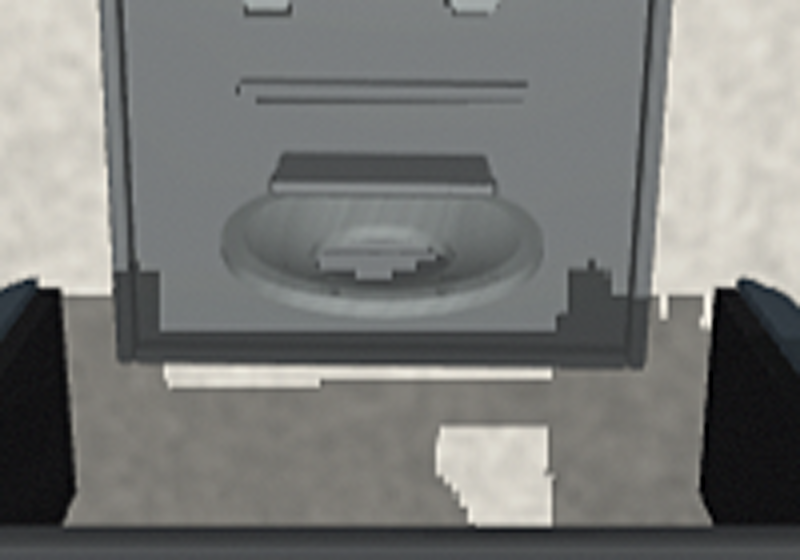

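Emit:
jog_arm --deltas '[[[0.0, 0.0, 0.035, 0, 0.0912], [0.0, 0.0, 0.06, 0, 0.085], [0.0, 0.0, 0.07, 0, 0.08], [0.0, 0.0, 0.07, 0, 0.07], [0.0, 0.0, 0.07, 0, 0.05], [0.0, 0.0, 0.07, 0, 0.05], [0.0, 0.0, 0.07, 0, 0.05], [0.0, 0.0, 0.07, 0, 0.05], [0.0, 0.0, 0.07, 0, 0.05], [0.0, 0.0, 0.04, 0, 0.05], [0.005, 0.0, 0.01, 0, 0.05], [0.045, 0.0, 0.0, 0, 0.05], [0.085, 0.0, 0.0, 0, 0.05], [0.125, 0.0, 0.0, 0, 0.05], [0.165, 0.0, 0.0, 0, 0.05], [0.205, 0.0, 0.0, 0, 0.05], [0.245, 0.0, 0.0, 0, 0.05], [0.28, 0.0, 0.025, 0, 0.05], [0.308, 0.0, 0.05, 0, 0.05], [0.318, 0.0, 0.06, 0, 0.05]]]' --grip_force 12

```text
time_s: 19.33
ee_pos: [585.5, 3.9, 60.1]
ee_rot: [-179.9, -0.1, 90.2]
force: [0.2, -0.5, -1.2]
gripper_width: 59.0
```

```bash
python3 w.py w17
```

```text
19.33 [585.5   3.9  60.1] [-1.799e+02 -1.000e-01  9.020e+01] [ 0.2 -0.5 -1.2] 59.0
{'fx': 325.793, 'fy': 325.793, 'cx': 326.393, 'cy': 197.108, 'xyz': [585.394, 85.681, 213.479], 'orientation': [163.428, 0.04, 0.188]}
```

View pics/w17.png

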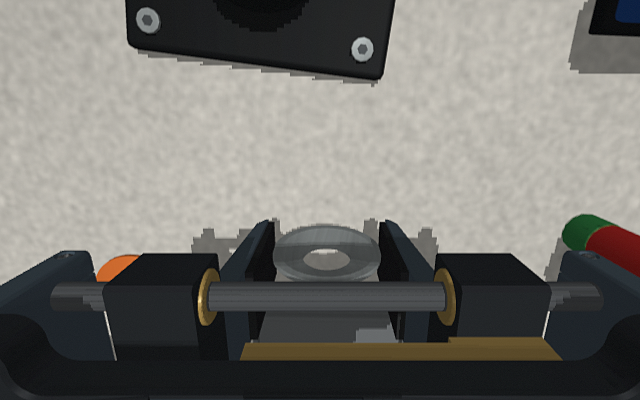

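Emit:
jog_arm --deltas '[[[0.0, 0.0, 0.0, 0, 0.05], [0.0, 0.0, 0.015, 0, 0.05], [0.0, 0.0, 0.0215, 0, 0.05], [0.005, 0.0, 0.0225, 0, 0.05], [0.01, 0.0, 0.0225, 0, 0.05], [0.015, 0.0, 0.023, 0, 0.05], [0.02, 0.0, 0.025, 0, 0.05]]]'

```text
time_s: 19.97
ee_pos: [587.7, 19.3, 37.8]
ee_rot: [179.8, -0.0, 89.9]
force: [1.5, -0.1, 2.8]
gripper_width: 58.8
```

```bash
python3 w.py w18
```

```text
19.97 [587.7  19.3  37.8] [179.8  -0.   89.9] [ 1.5 -0.1  2.8] 58.8
{'fx': 325.793, 'fy': 325.793, 'cx': 326.393, 'cy': 197.108, 'xyz': [587.296, 101.37, 191.032], 'orientation': [163.342, -0.205, -0.061]}
```

View pics/w18.png

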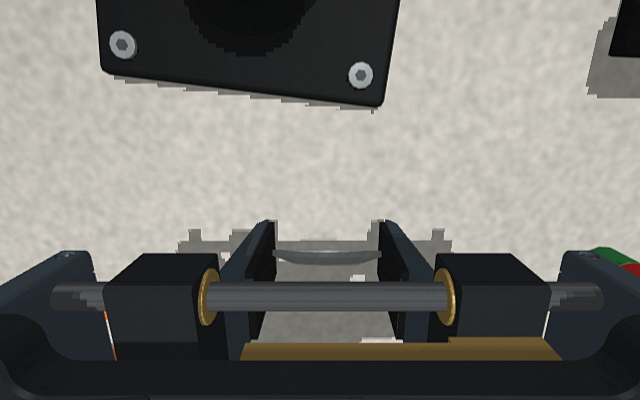

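Emit:
jog_arm --deltas '[[[0.005, 0.0, 0.002, 0, 0.05], [0.01, 0.0, 0.004, 0, 0.05], [0.014, 0.0, 0.007, 0, 0.05], [0.018, 0.0, 0.01, 0, 0.05], [0.021, 0.0, 0.013, 0, 0.05], [0.024, 0.0, 0.0165, 0, 0.05], [0.026, 0.0, 0.0165, 0, 0.05]]]'

```text
time_s: 20.6
ee_pos: [585.7, 46.3, 18.9]
ee_rot: [-179.9, 0.0, 90.0]
force: [0.6, 0.4, -0.0]
gripper_width: 58.7
```

```bash
python3 w.py w19
```

```text
20.6 [585.7  46.3  18.9] [-179.9    0.    90. ] [ 0.6  0.4 -0. ] 58.7
{'fx': 325.793, 'fy': 325.793, 'cx': 326.393, 'cy': 197.108, 'xyz': [585.943, 128.338, 172.163], 'orientation': [163.332, 0.096, 0.041]}
```

View pics/w19.png

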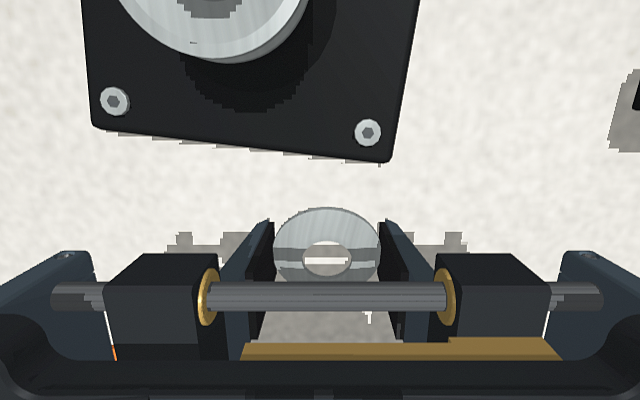

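Dome up, slightly tilted. Release so it settles.

Emit:
jog_arm --deltas '[[[0.0, 0.0, 0.0, 0, 0.07], [0.0, 0.0, 0.0, 0, 0.08], [0.0, 0.0, 0.0, 0, 0.08], [0.0, 0.0, 0.001, 0, 0.08], [0.0, 0.0, 0.001, 0, 0.08]]]'

```text
time_s: 21.07
ee_pos: [586.4, 45.7, 19.0]
ee_rot: [180.0, -0.0, 90.0]
force: [0.2, -0.7, 0.3]
gripper_width: 80.0
```

```bash
python3 w.py w20; python3 - <<'E'
from h import *
im=cv2.imread("pics/w20.png")
cv2.imwrite("pics/z20.png",cv2.resize(im[190:300,260:395],None,fx=5,fy=5,interpolation=cv2.INTER_CUBIC))
E
```

```text
21.07 [586.4  45.7  19. ] [180.  -0.  90.] [ 0.2 -0.7  0.3] 80.0
{'fx': 325.793, 'fy': 325.793, 'cx': 326.393, 'cy': 197.108, 'xyz': [586.381, 127.798, 172.205], 'orientation': [163.34, -0.018, 0.01]}
```

View pics/z20.png

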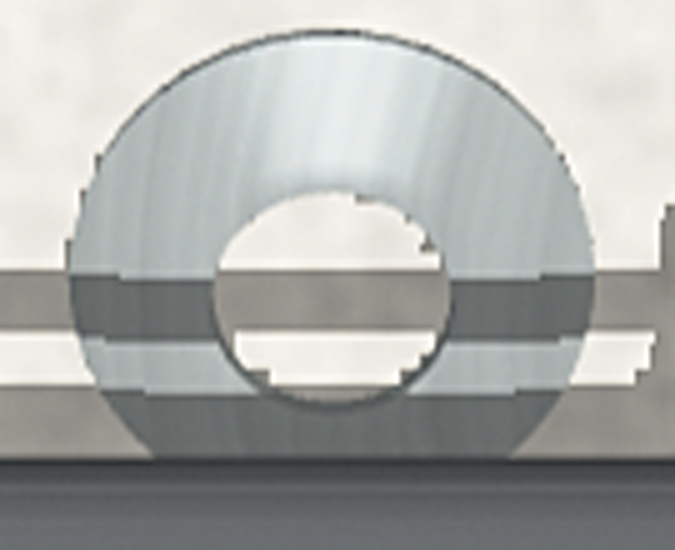

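Emit:
jog_arm --deltas '[[[0.0018, 0.0, 0.0005, 0, 0.065], [0.0018, 0.0, 0.0005, 0, 0.05], [0.0018, 0.0, 0.0005, 0, 0.05], [0.0018, 0.0, 0.0005, 0, 0.05], [0.0018, 0.0, 0.0005, 0, 0.05], [0.0018, 0.0, -0.03, 0, 0.05], [0.0018, 0.0, -0.065, 0, 0.05], [0.02, -0.005, -0.095, 0, 0.05], [0.05, -0.015, -0.11, 0, 0.05], [0.09, -0.025, -0.112, 0, 0.05], [0.115, -0.034, -0.112, 0, 0.05], [0.1245, -0.035, -0.112, 0, 0.05], [0.1245, -0.035, -0.11, 0, 0.05], [0.1245, -0.035, -0.105, 0, 0.05], [0.1245, -0.035, -0.101, 0, 0.05], [0.1245, -0.035, -0.101, 0, 0.05]]]' --grip_force 15

```text
time_s: 22.45
ee_pos: [550.9, 168.7, 118.3]
ee_rot: [-179.8, 0.1, 89.9]
force: [-0.3, 0.5, -0.1]
gripper_width: 57.7
```

```bash
python3 w.py w21
```

```text
22.45 [550.9 168.7 118.3] [-1.798e+02  1.000e-01  8.990e+01] [-0.3  0.5 -0.1] 57.7
{'fx': 325.793, 'fy': 325.793, 'cx': 326.393, 'cy': 197.108, 'xyz': [551.504, 250.998, 271.499], 'orientation': [163.266, 0.143, -0.067]}
```

View pics/w21.png

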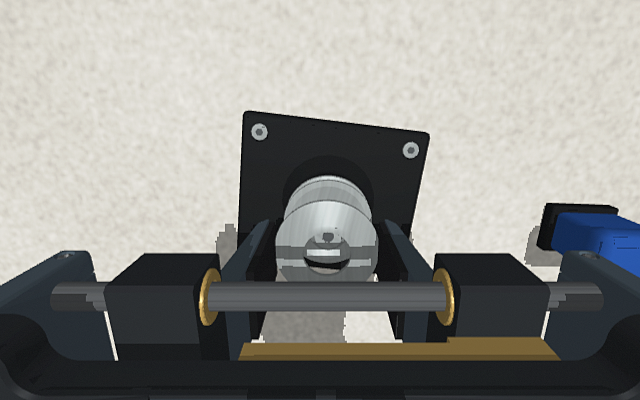

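Emit:
jog_arm --deltas '[[[0.0, 0.0, 0.005, 0, 0.05], [0.0, 0.0, 0.01, 0, 0.05], [0.0, 0.0, 0.015, 0, 0.05], [0.0, 0.0, 0.02, 0, 0.05], [0.0, 0.0, 0.026, 0, 0.05], [0.0, 0.0, 0.031, 0, 0.05], [0.0, 0.0, 0.035, 0, 0.05], [0.0, 0.0, 0.036, 0, 0.05], [0.0, 0.0, 0.036, 0, 0.05]]]'

```text
time_s: 23.25
ee_pos: [551.3, 170.4, 83.8]
ee_rot: [-180.0, -0.0, 90.0]
force: [0.6, -0.5, -0.1]
gripper_width: 58.0
```

```bash
python3 w.py w22
```

```text
23.25 [551.3 170.4  83.8] [-180.   -0.   90.] [ 0.6 -0.5 -0.1] 58.0
{'fx': 325.793, 'fy': 325.793, 'cx': 326.393, 'cy': 197.108, 'xyz': [551.335, 252.476, 237.076], 'orientation': [163.334, -0.003, 0.03]}
```

View pics/w22.png

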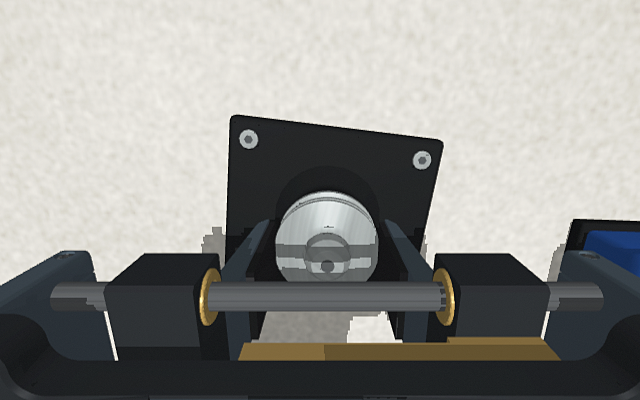

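Emit:
jog_arm --deltas '[[[0.0, 0.0, 0.0, 0, 0.06], [0.0, 0.0, 0.0, 0, 0.075], [0.0, 0.0, 0.0, 0, 0.085], [0.0, 0.0, -0.03, 0, 0.09], [0.0, 0.0, -0.06, 0, 0.09], [-0.03, 0.0, -0.072, 0, 0.09], [-0.07, 0.0, -0.08, 0, 0.09], [-0.09, 0.0, -0.08, 0, 0.09], [-0.09, 0.0, -0.08, 0, 0.09], [-0.09, 0.0, -0.08, 0, 0.09], [-0.09, 0.0, -0.08, 0, 0.09]]]'

```text
time_s: 24.22
ee_pos: [551.3, 80.8, 163.9]
ee_rot: [-180.0, -0.0, 90.0]
force: [0.1, -0.1, 0.3]
gripper_width: 90.0
```

```bash
python3 w.py w23; python3 - <<'E'
from workcell import env
import cv2
a=env.grab_frame("scene"); cv2.imwrite("pics/s23f.png",a[:,:,::-1])
cv2.imwrite("pics/s23.png",cv2.resize(a[110:180,300:400,::-1],None,fx=7,fy=7,interpolation=cv2.INTER_CUBIC))
im=cv2.imread("pics/w23.png")
cv2.imwrite("pics/z23.png",cv2.resize(im[0:200,220:440],None,fx=3,fy=3,interpolation=cv2.INTER_CUBIC))
E
```

```text
24.22 [551.3  80.8 163.9] [-180.   -0.   90.] [ 0.1 -0.1  0.3] 90.0
{'fx': 325.793, 'fy': 325.793, 'cx': 326.393, 'cy': 197.108, 'xyz': [551.371, 162.806, 317.188], 'orientation': [163.372, -0.012, 0.009]}
```

View pics/z23.png

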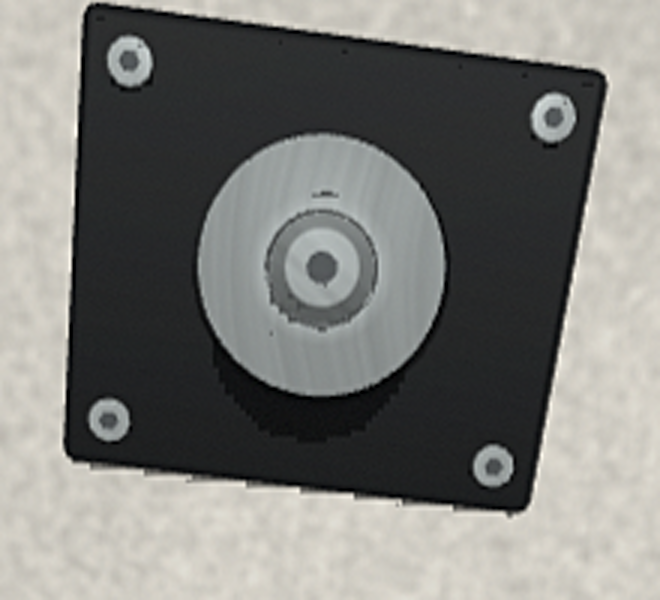

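View pics/s23.png

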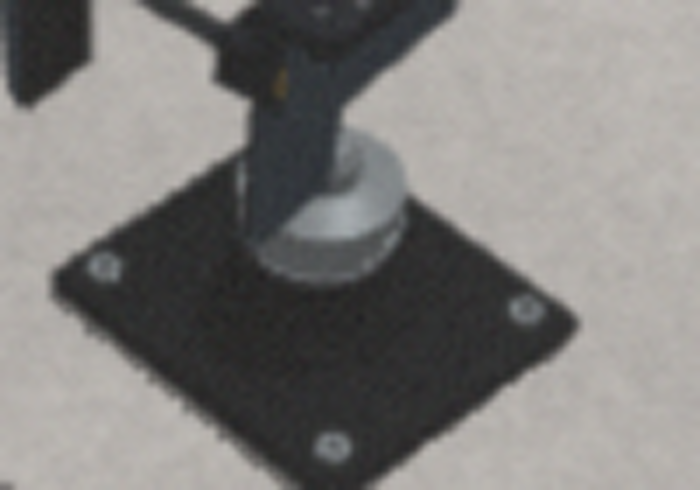

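View pics/s23f.png

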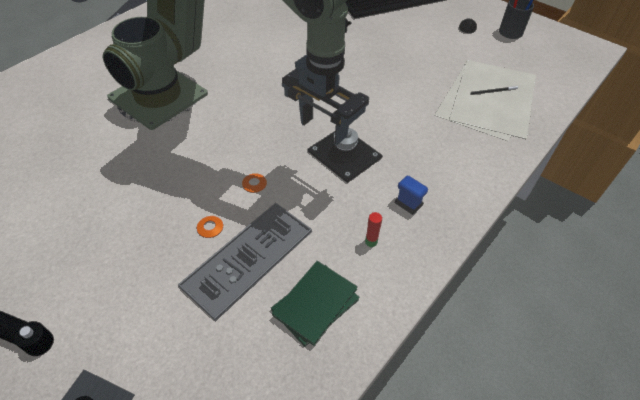

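```bash
python3 - <<'E'
from h import *
w={'fx': 325.793, 'fy': 325.793, 'cx': 326.393, 'cy': 197.108, 'xyz': [551.371, 162.806, 317.188], 'orientation': [163.372, -0.012, 0.009]}
im=cv2.imread("pics/w23.png")
a=np.linspace(0,2*np.pi,73)
for z,r,col in [(66.5,30,(0,0,255)),(72.5,13.5,(0,255,0))]:
    p=proj(w,np.c_[551.6+r*np.cos(a),170.4+r*np.sin(a),np.full(73,z)])
    print(z,p.min(0),p.max(0))
# measured
print("meas rim cols",220+197/3,220+447/3,"rows",132/3,397/3,"bore cols",220+265/3,220+378/3,"rows",209/3,328/3)
E
```

```text
66.5 [285.57410183  44.10207671] [367.6957595 130.7027912]
72.5 [307.70901782  68.41234477] [345.57840893 108.31522149]
meas rim cols 285.6666666666667 369.0 rows 44.0 132.33333333333334 bore cols 308.3333333333333 346.0 rows 69.66666666666667 109.33333333333333
```

```bash
python3 -c "
from workcell import env
env.job_done(); print(env.state()['time_s'])"
```

```text
the job is handed in; nothing more can be done
the job is handed in; nothing more can be done
```

All three washers are on the stud: the lowest dome up, the middle dome down, the top dome up. I handed the job in at about 24 s, with the gripper open and clear of everything.

- **How it was done:** I gripped each washer by its rim, turned it flat by dragging its lower edge on the desk, and let it settle. I then gripped it again, lowered it onto the stud and released it. There was no noticeable contact force while threading any of them.
- **Dome sides:** I checked the dome side of each washer in the wrist picture before placing it.
- **Last check:** I compared the last wrist picture with where a flat, fully home top washer should appear. The bore edge agreed to about 1 px. The outer rim agreed to about 1–2 px and looked slightly large; I put that down to reading the edges by eye, but did not measure further.
- **Partly hidden view:** In the last scene picture a finger covers part of the stack. What shows looks flat.
- **Other items:** The same picture shows an empty tray. The glue stick, stamp, notebooks and orange look-alikes appear where they started.
- **Measurement disagreement:** The cameras disagreed on the tray position by up to about 7 mm. It did not matter, because I checked the position with the wrist camera before each grasp.

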